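Latch a specimen transport case

TASK

First slide the case's lid shut until you feel it press on its rubber seal, then swing the latch's loop over and hook its bar behind the keeper on the lid, and last push the lever down flat so that it snaps over centre and clamps the lid. Work by feel and gently, never forcing lid, loop or lever, and leave the other things on the bench where they are.

Things in the scene. Friction and masses are not known exactly. Their poses are not given: they have to be found in the camera images.
- case: Grey plastic specimen transport case, 275 mm long (its x), 170 wide (y), fixed to the bench; deck and lid are both 110 mm high. Origin under it, on the lengthwise centre line, z up. The latch lies in its upright middle plane y = 0: deck with lever at x -125 to -8 mm, sliding lid beyond. +x is the way the lid opens.
- lid (a joint): Sliding lid, metres open along the case's +x (0 to 0.07). Slides with about 2 N. Its edge meets the rubber seal somewhere from 0.0025 to 0.0075 (differs each time, not measured); from there the seal pushes back 20 N per mm. Slide it slowly until the push reaches 6 to 12 N, never 20 N, and hold a moment; let go, it stays touching. Clamped by the latch it stands at 0.001 to 0.002.
- rib_top (a point): Middle of the top of the lid's black grip rib: 14 mm thick (case x), 80 wide (y), 26 high above the lid, 71 mm beyond the keeper's wall.
- keeper_seat (a point): On the lid: axis of the loop's bar when hooked, 15.5 mm above the lid; axes as the case's. The keeper is a steel hook 18 mm wide: wall face 3 mm to -x of this point, 8 thick, 24.5 high; at its top a lip juts 4 mm to +x (20.5 to 24.5 mm above the lid); a ledge 12.5 high runs 17 mm from the wall to +x. Lower the bar beyond the lip onto the ledge, then draw it to -x under the lip.
- lever (a joint): Steel lever, radians: 0 = down flat on the deck, pointing to the case's -x; grows as it swings up towards the lid; stop at 1.78 (just past upright). Stays where left (0.045 N m friction). With the loop hooked it resists below about 1.1 (2 to 17 N square to it, 45 mm from the hinge), is dead centre at 0.14 and then snaps to its stop at 0 by itself. No more than 25 N on it.
- lever_pivot (a point): The lever's hinge (axis along case y), 18 mm above the deck; it does not move.
- lever_tip (a point): Middle of the lever's free end, on the face that is uppermost when it is down: 62 mm from the hinge, 7 mm off the hinge axis. The lever is a flat bar 20 wide, 5 thick; push it on this face.
- loop (a joint): Steel loop hinged freely on the lever, 18 mm from the lever's hinge: lever down, that is towards -x and 8 degrees below level. Radians, 0 = straight out to the lid with the lever down; grows as it swings up and back over the lever; stop at 2.75, lying back as at the start. Slope above case +x = this minus the lever's value. It drops by its weight. No more than 20 N on the keeper while hooking.
- loop_bar (a point): Middle of the loop's cross bar (6 mm thick, 34 wide, along case y), 59.5 mm from the loop's hinge: the part that hooks on the keeper.
- loop_grip (a point): Centre of the black roller at the loop's end: 12 mm thick, 28 wide along case y. It stands 80 mm from the loop's hinge along the loop (20.5 past the bar) and 12 mm to the side that is up when hooked. Pinch it by its two ends; the loop can turn between the fingers.
- rack: Orange open tube box, 120 x 85 x 50 mm, bystander, origin under its centre.
- bottle: Jar 60 mm thick, 120 high, bystander, origin under its centre.
- block: White tube block 110 x 110 x 30 mm, bystander, origin under its centre.

How it is judged:
By the outcome, as a careful person would: the job done as asked, in the order asked, and still so for the second after the job is handed in, with the robot touching nothing.
It also fails if it takes over 64 s, if anything falls off the work surface, if the arm or the gripper's body presses on something with over 40 N, if the wrist force passes 120 N, or if a joint passes its speed limit or range.

ROBOT

A 6-joint arm with a two-finger parallel gripper is mounted at the origin on the work surface. World frame = base frame: x ahead of the robot, y to its left, z up, the work surface at z = 0. Lengths are in m, angles in degrees, forces in N, time in s.
With the tool pointing down it reaches from about 0.375 to 0.975 m from the base axis. Payload 3.8 kg.
Tool frame: the origin (TCP) lies midway between the tips of the shut fingers; the grasp point (between the pads) lies 19 mm behind it; z points along the fingers, y is the line along which they close (so a half turn about z gives the same grasp; the last joint's range is limited). The gripper opens to 88 mm and grips with 3 to 60 N. Pads are 18 mm wide; open, the fingers measure 123 mm over their backs; the gripper's body (75 mm by 187 mm) begins 45 mm behind the grasp point.
Start: joints at [63.146, 15.12, 91.902, -0, 72.978, -2.114], TCP at [0.282, 0.613, 0.239] pointing down, gripper open.
Joint ranges: [-150.88, 150.88], [-54.13, 125.18], [17.81, 147.31], [-75.09, 255.09], [0, 152.58], [-146.25, 146.25]. Speed limits (degrees/s): [147.25, 147.25, 180, 180, 180, 180].

INTERFACE

Orientations are given as a 3x3 rotation matrix whose columns are the frame's x, y, z axes.
In Python, from station import status, viewer, job gives the robot as it stands.
- The arm moves only by the tool drive_tool, never from a script. Its argument "increments" is a list of rows, each a list of 2 entries, a list of its own where there are three numbers: the shift along the world's x, y, z in cm, then the turn, a rotation vector about the world's x, y, z in rad. A call has 1 to 12 rows; each row shifts and turns the commanded pose from where the row before left it; what a row does not reach is not made up. A row lasts 1/12 s, in which the tool goes at most 41.7 mm and 7.16 degrees, less where a joint would pass 70% of its speed; a pose out of reach is approached as far as the arm can. A call with a gripper value outside its range is refused whole. "jaw" is the gripper command: -1 is fully open, 1 is shut, values between are in proportion, set as the call begins (left out, the last holds). The fingers move at their own pace and stop on an object; "newtons" is the grip in N (left out, the last holds). Time passes only in rows, so rows that do not move let the fingers close. It gives the time, the measured TCP pose, the force, the opening and the grip force at its end, in the units of the state.
- status.read_state(): the state, without advancing time (a new reading comes with each control period).
- viewer.grab_frame(name): name is "scene" or "top" or "wrist"; returns the picture (480x640x3 uint8, red, green, blue); there is no depth.
- viewer.camera_model(name): a dict with "K" (3x3 intrinsics, pixels), "world_from_camera" (4x4, takes a point from camera to world coordinates). Camera axes: x right, y up, looking along -z (the intrinsics and any distortion apply to the point x, -y, -z); pixel columns grow to the right and rows downward; lengths in m; the calibration is good to about 2 mm. The wrist camera is an equidistant fisheye: a pixel r from the principal point sees the ray r / f radians off the axis. A picture is of the moment at which its call begins: read the wrist's pose just before it. camera_model takes no time and is no camera call; for the wrist camera it gives the pose at the moment of the call.
- job.sign_off(): hands the job in; it is judged then, once.
The state is a dict: "time_s": time; "qpos": joint angles; "joint_vel": joint speeds; "tau": joint torques, N m; "ee_pos": TCP position; "tcp_rot": TCP orientation; "force": force on the tool from outside, world axes, zero at the start; "moment": the same for the moment, N m; "finger_gap": finger opening in m; "grip_force": force on a finger pad.
Only numpy, scipy, OpenCV 4.12 (cv2) and the standard library are available. Lean on these libraries where they do the work, as an engineer would, in place of code of your own. Each camera call takes 0.05 s, during which the arm holds its last target. There are 200 camera calls.

## Working session

There is one attempt and no reset: what is moved stays moved. The work goes in short steps, Python scripts to look and compute and a tool call to move; the robot and the scene stay as the last step left them, time stands still between calls to the robot, and variables do not carry over. Pictures are saved under pics/ and viewed, at most 10 in all, crops included, and the job is handed in when it is done.

Besides the shell and the picture viewer there is one more tool, called as a command line: name --argument value ..., lists and objects as JSON in quotes. drive_tool: Moves the arm, as the interface text tells. Its arguments: {"type":"object","properties":{"increments":{"type":"array"},"jaw":{"type":"number"},"newtons":{"type":"number"}},"required":["increments"]}

```bash
mkdir -p pics
python3 - <<'E'
from station import status, viewer
import cv2, numpy as np
s=status.read_state(); print(s)
for n in ["scene","top"]:
    im=viewer.grab_frame(n); cv2.imwrite(f"pics/{n}0.png",im[:,:,::-1]); m=viewer.camera_model(n); print(n,m)
E
```

```text
{'time_s': 0.0, 'qpos': array([ 6.31461641e+01,  1.51687691e+01,  9.19792024e+01,  1.46949088e-03,
        7.29776361e+01, -2.11292020e+00]), 'joint_vel': array([ 0.09307685, -0.04477152, -0.00948668,  0.03926808,  0.11368649,
       -0.01169405]), 'tau': array([-1.01384663e-03, -5.02110136e+01, -3.56879175e+01,  7.26872147e-02,
        2.95034191e-02, -1.74680895e-04]), 'ee_pos': array([0.2821635 , 0.61242864, 0.23741192]), 'tcp_rot': array([[-9.08206334e-01,  4.18521481e-01, -1.01216058e-03],
       [ 4.18522691e-01,  9.08204258e-01, -1.94477740e-03],
       [ 1.05317429e-04, -2.18987132e-03, -9.99997597e-01]]), 'force': array([-0.20514811, -0.32614405, -0.97222097]), 'moment': array([0.00320481, 0.02600918, 0.00065791]), 'grip_force': 0.0, 'finger_gap': 0.08791168004969781}
scene {'K': array([[439.00649491,   0.        , 320.1321563 ],
       [  0.        , 439.00649491, 238.17382518],
       [  0.        ,   0.        ,   1.        ]]), 'world_from_camera': array([[-0.28611336, -0.82890697,  0.48067909,  0.9699333 ],
       [ 0.95809881, -0.25461968,  0.13120778,  0.13996048],
       [ 0.01363132,  0.49807837,  0.86702487,  0.96251639],
       [ 0.        ,  0.        ,  0.        ,  1.        ]])}
top {'K': array([[569.1502998 ,   0.        , 315.90491246],
       [  0.        , 569.1502998 , 234.5983972 ],
       [  0.        ,   0.        ,   1.        ]]), 'world_from_camera': array([[-0.01140757,  0.98814662, -0.1530886 ,  0.33219171],
       [-0.9999187 , -0.0104006 ,  0.00737695,  0.03775696],
       [ 0.00569729,  0.15316031,  0.98818493,  1.21176891],
       [ 0.        ,  0.        ,  0.        ,  1.        ]])}
```

View pics/scene0.png

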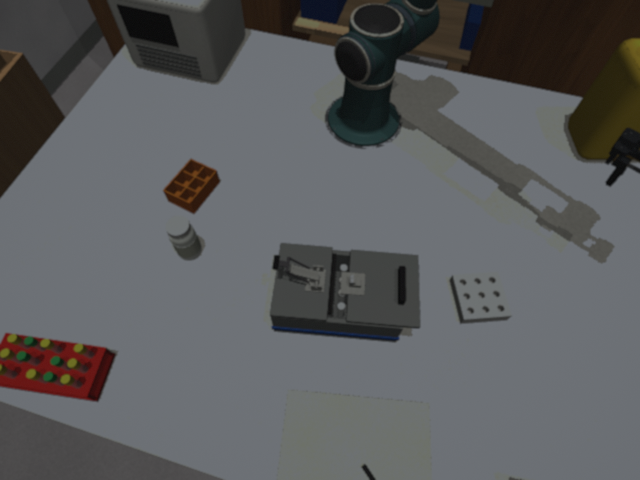

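View pics/top0.png

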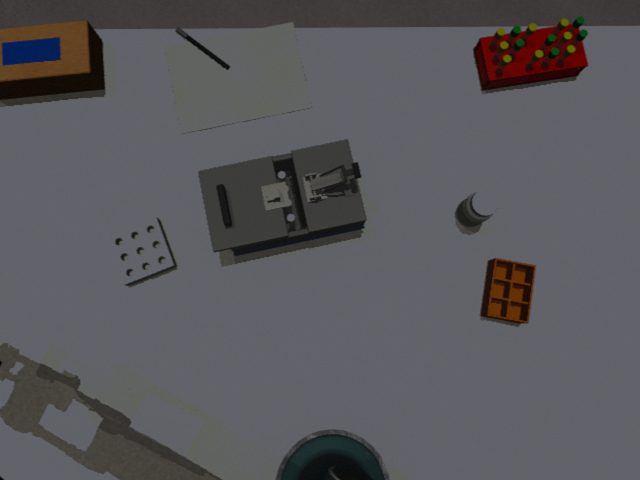

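The scene view shows the case at (275-420, 245-335). In the top view it is at (200-365, 140-255), with the lid to the left (rib at (224,205)), the keeper plate at (277,196), the lever and loop at (305-360, 165-200) and the roller at (356,170). I'll zoom in on it.

Run:
```python
import cv2,numpy as np
def g(im): return np.clip(255*(im/255.)**0.55,0,255).astype(np.uint8)
t=cv2.imread('pics/top0.png')[135:265,190:380]; s=cv2.imread('pics/scene0.png')[235:345,265:430]
cv2.imwrite('pics/topz.png',g(cv2.resize(t,None,fx=4,fy=4,interpolation=cv2.INTER_CUBIC)))
cv2.imwrite('pics/scz.png',g(cv2.resize(s,None,fx=4,fy=4,interpolation=cv2.INTER_CUBIC)))
```

```text
(no output)
```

View pics/topz.png

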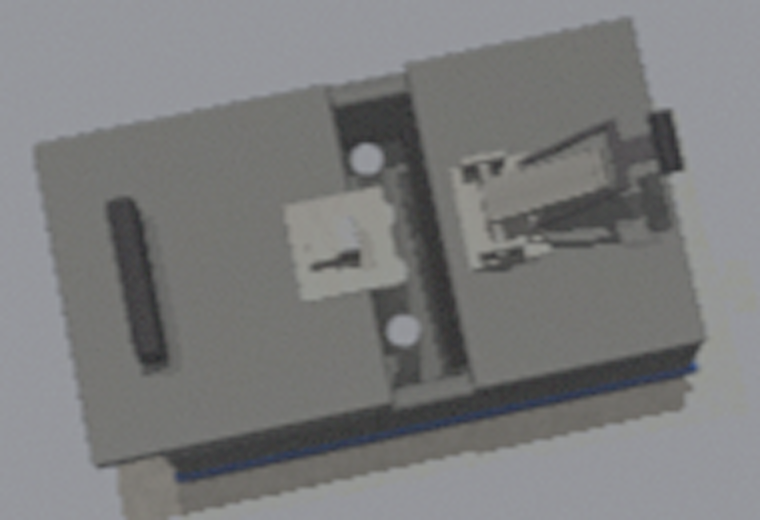

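View pics/scz.png

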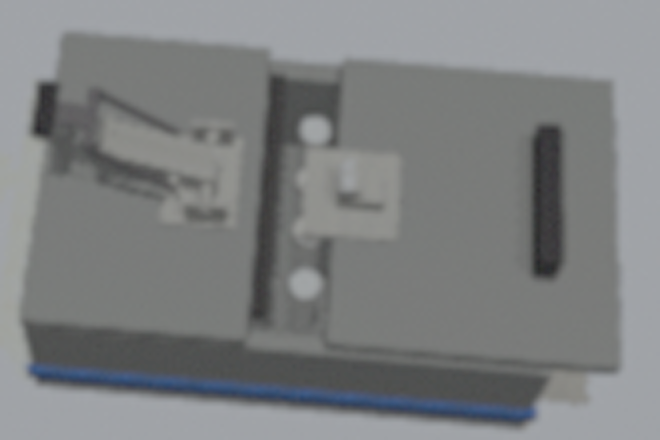

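Both crops show the deck and lid outlines, the black rib, the lever and the laid-back loop clearly. I'll cast the corners onto z = 0.11.

```bash
cat > h.py <<'E'
import numpy as np
from station import status, viewer
def ray(n,uv,m=None):
    m=m or viewer.camera_model(n); K=m["K"];T=m["world_from_camera"]
    d=np.array([(uv[0]-K[0,2])/K[0,0],-(uv[1]-K[1,2])/K[1,1],-1.]); return T[:3,3],T[:3,:3]@d
def onz(n,uv,z):
    o,d=ray(n,uv); return (o+d*(z-o[2])/d[2])
def two(uv1,uv2,n1="top",n2="scene"):
    (a,u),(b,v)=ray(n1,uv1),ray(n2,uv2); u=u/np.linalg.norm(u);v=v/np.linalg.norm(v)
    A=np.c_[u,-v]; s=np.linalg.lstsq(A,b-a,rcond=None)[0]; p,q=a+s[0]*u,b+s[1]*v
    return (p+q)/2,np.linalg.norm(p-q)
E
python3 - <<'E'
from h import *
np.set_printoptions(precision=4,suppress=True)
c=lambda p:(p[0]/4+190-.4,p[1]/4+135-.4)
d=lambda p:(p[0]/4+265-.4,p[1]/4+235-.4)
P={}
for k,p,q in [("deckA",(632,17),(22,322)),("deckB",(704,340),(65,33)),("deckC",(408,62),(248,330)),("deckD",(475,388),(268,50)),
 ("lidA",(330,90),(328,345)),("lidB",(393,408),(345,60)),("lidC",(35,145),(620,370)),("lidD",(97,465),(612,82))]:
    P[k]=(onz("top",c(p),.11)+onz("scene",d(q),.11))/2
    print(k,onz("top",c(p),.11)[:2],onz("scene",d(q),.11)[:2],two(c(p),d(q)))
for k,p,q in [("rib+",(121,203),(549,270)),("rib-",(153,358),(548,130))]:
    print(k,onz("top",c(p),.136),onz("scene",d(q),.136))
y=P["deckA"]-P["deckB"]+P["deckC"]-P["deckD"]+P["lidA"]-P["lidB"]+P["lidC"]-P["lidD"]
x=P["lidC"]-P["lidA"]+P["lidD"]-P["lidB"]+P["deckC"]-P["deckA"]+P["deckD"]-P["deckB"]
print(np.degrees(np.arctan2(x[1],x[0])),np.degrees(np.arctan2(-y[0],y[1])),np.degrees(np.arctan2(y[1],y[0])))
E
```

```text
deckA [ 0.6971 -0.0365] [ 0.6998 -0.0347] (array([ 0.6985, -0.0362,  0.1054]), np.float64(0.0011953080636536426))
deckB [ 0.5317 -0.0686] [ 0.5344 -0.0691] (array([ 0.5325, -0.0695,  0.1064]), np.float64(0.0010532342404895288))
deckC [0.6748 0.0763] [0.6705 0.0764] (array([0.6728, 0.0765, 0.1162]), np.float64(0.0007851226887112568))
deckD [0.509  0.0443] [0.5117 0.0418] (array([0.5097, 0.0428, 0.1068]), np.float64(0.0029445782157654873))
lidA [0.6607 0.1154] [0.6664 0.1173] (array([0.6633, 0.1165, 0.101 ]), np.float64(0.0011000644107512375))
lidB [0.4995 0.0845] [0.5053 0.0842] (array([0.5008, 0.0842, 0.102 ]), np.float64(0.0012119080661570896))
lidC [0.6338 0.2621] [0.6363 0.2614] (array([0.6348, 0.2624, 0.1064]), np.float64(0.0009296510759252597))
lidD [0.4729 0.2287] [0.4755 0.2281] (array([0.4734, 0.2289, 0.1065]), np.float64(0.0008504680461531861))
rib+ [0.5973 0.2147 0.136 ] [0.6054 0.2142 0.136 ]
rib- [0.521  0.1982 0.136 ] [0.5286 0.1983 0.136 ]
101.58543305291413 -78.5162814699523 11.483718530047698
```

```bash
cat >> h.py <<'E'
a=np.radians(101.5); ex=np.array([np.cos(a),np.sin(a),0]); ey=np.array([-np.sin(a),np.cos(a),0]); ez=np.array([0,0,1.])
O=np.array([.5904,.069,0])
def tocase(p): p=np.asarray(p)-O; return np.array([p@ex,p@ey,p[2]])
def toworld(q): return O+q[0]*ex+q[1]*ey+q[2]*ez
np.set_printoptions(precision=4,suppress=True)
E
python3 - <<'E'
from h import *
c=lambda p:(p[0]/4+190-.4,p[1]/4+135-.4)
d=lambda p:(p[0]/4+265-.4,p[1]/4+235-.4)
for k,p,q in [("roller",(666,141),(45,108)),("rollertop+",(652,114),(40,136)),("leverend+",(603,130),(103,155)),("leverend-",(612,185),(112,112)),("keeper lip",(347,233),(347,175))]:
    w,e=two(c(p),d(q)); print(k,tocase(w),e)
for k,p,q in [("rib+",(121,203),(549,270)),("rib-",(153,358),(548,130))]: print(tocase(onz("top",c(p),.136)),tocase(onz("scene",d(q),.136)))
print("plate corners", [tocase(onz("top",c(p),.112)) for p in [(455,170),(474,268),(285,205),(304,300),(383,188),(405,282)]])
E
```

```text
roller [-0.1182  0.0003  0.1804] 0.0009009804342574859
rollertop+ [-0.1168 -0.0144  0.1784] 0.0047209726143105915
leverend+ [-0.0901 -0.0151  0.1646] 0.003397527393125345
leverend- [-0.0888  0.0111  0.1609] 0.003347074633059867
keeper lip [0.0365 0.0007 0.1319] 0.0018418385980571628
[ 0.1414 -0.0358  0.136 ] [ 0.1393 -0.0437  0.136 ]
[0.1405 0.0423 0.136 ] [0.1391 0.0348 0.136 ]
plate corners [array([-0.0211, -0.0243,  0.112 ]), array([-0.02  ,  0.0263,  0.112 ]), array([ 0.0649, -0.0244,  0.112 ]), array([0.0652, 0.0245, 0.112 ]), array([ 0.0157, -0.0228,  0.112 ]), array([0.0147, 0.0261, 0.112 ])]
```

drive_tool --increments '[[[2.4,-4,0],[0,0,-0.12]],[[2.4,-4,0],[0,0,-0.12]],[[2.4,-4,0],[0,0,-0.12]],[[2.4,-4,0],[0,0,-0.12]],[[2.4,-4,0],[0,0,-0.12]],[[2.4,-4,0],[0,0,-0.12]],[[2.4,-4,0],[0,0,-0.12]],[[2.4,-4,0],[0,0,-0.1]],[[2,-3,0],[0,0,0]]]' --jaw 1 --newtons 5

```text
time_s: 0.85
ee_pos: [0.4744, 0.2946, 0.2383]
tcp_rot: [[-0.193, 0.981, -0.0], [0.981, 0.193, -0.001], [-0.001, -0.001, -1.0]]
force: [-0.0, 0.7, 0.3]
finger_gap: 0.0302
grip_force: 0.0
```

Run:
```python
from h import *
import cv2
m=viewer.camera_model("wrist"); im=viewer.grab_frame("wrist"); print(m)
im=np.clip(255*(im/255.)**0.6,0,255).astype(np.uint8)
cv2.imwrite("pics/w1.png",im[:,:,::-1])
```

```text
{'K': array([[371.6483,   0.    , 329.9407],
       [  0.    , 371.6483, 237.8989],
       [  0.    ,   0.    ,   1.    ]]), 'world_from_camera': array([[ 0.981 , -0.1853, -0.0575,  0.4604],
       [ 0.194 ,  0.9364,  0.2923,  0.37  ],
       [-0.0003, -0.2979,  0.9546,  0.3849],
       [ 0.    ,  0.    ,  0.    ,  1.    ]])}
```

View pics/w1.png

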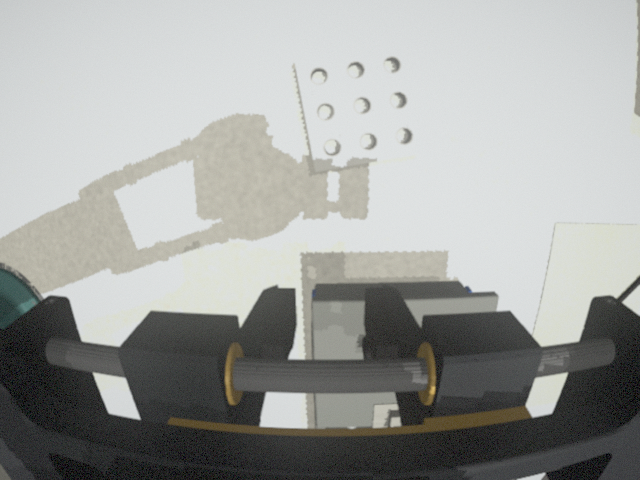

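The wrist view shows the lid end at (315-495, 285) between the fingers, the block above it at (295-410, 60-165), and nothing in the way. Next I'll move beyond the rib and go down.

drive_tool --increments '[[[2.7,-1.8,0],[0,0,0.004]],[[2.7,-1.8,0],[0,0,0.004]],[[2.7,-1.8,-2],[0,0,0]],[[0,0,-3.3],[0,0,0]],[[0,0,-3.3],[0,0,0]],[[0,0,-2.2],[0,0,0]],[[0,0,-1],[0,0,0]],[[0,0,0],[0,0,0]],[[0,0,0],[0,0,0]]]'

```text
time_s: 1.65
ee_pos: [0.5548, 0.2434, 0.1207]
tcp_rot: [[-0.206, 0.979, -0.001], [0.979, 0.206, -0.0], [-0.0, -0.001, -1.0]]
force: [-0.1, 0.1, 0.2]
finger_gap: 0.0003
grip_force: 0.0
```

drive_tool --increments '[[[0.1,-0.49,0],[0,0,0]],[[0.1,-0.49,0],[0,0,0]],[[0.1,-0.49,0],[0,0,0]],[[0.06,-0.29,0],[0,0,0]],[[0.06,-0.29,0],[0,0,0]],[[0.06,-0.29,0],[0,0,0]],[[0.06,-0.29,0],[0,0,0]],[[0.06,-0.29,0],[0,0,0]]]'

```text
time_s: 2.32
ee_pos: [0.5614, 0.2141, 0.1212]
tcp_rot: [[-0.205, 0.979, 0.001], [0.979, 0.205, 0.001], [0.001, 0.001, -1.0]]
force: [-0.6, 2.3, 1.5]
finger_gap: 0.0009
grip_force: 1.1
```

drive_tool --increments '[[[0.04,-0.2,0],[0,0,0]],[[0.04,-0.2,0],[0,0,0]],[[0.04,-0.2,0],[0,0,0]],[[0,0,0],[0,0,0]]]'

```text
time_s: 2.65
ee_pos: [0.5622, 0.2075, 0.1205]
tcp_rot: [[-0.205, 0.979, -0.0], [0.979, 0.205, -0.0], [-0.0, -0.0, -1.0]]
force: [0.2, 0.1, -1.1]
finger_gap: 0.0004
grip_force: 0.3
```

drive_tool --increments '[[[0.04,-0.2,0],[0,0,0]],[[0.04,-0.2,0],[0,0,0]],[[0.04,-0.2,0],[0,0,0]],[[0.02,-0.1,0],[0,0,0]]]'

```text
time_s: 2.98
ee_pos: [0.5635, 0.2007, 0.1205]
tcp_rot: [[-0.205, 0.979, -0.0], [0.979, 0.205, -0.0], [-0.0, -0.0, -1.0]]
force: [0.9, 1.8, 0.1]
finger_gap: 0.0008
grip_force: 1.0
```

Run:
```python
from h import *
import cv2
s=status.read_state(); print(tocase(s["ee_pos"]),s["force"])
im=viewer.grab_frame("top")[135:265,190:380]
im=np.clip(255*(im/255.)**0.55,0,255).astype(np.uint8)
cv2.imwrite("pics/t2.png",cv2.resize(im,None,fx=4,fy=4,interpolation=cv2.INTER_CUBIC)[:,:,::-1])
```

```text
[0.1345 0.0001 0.1205] [0.89   1.8226 0.1408]
```

View pics/t2.png

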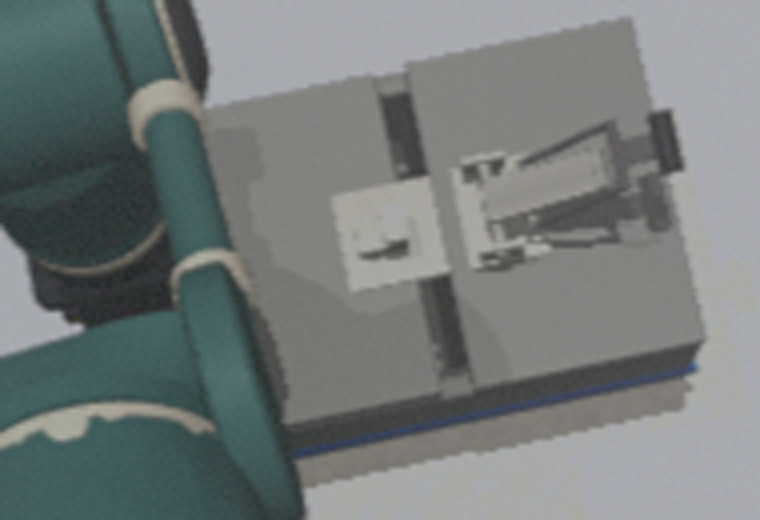

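The lid has moved about 23 mm: the plate's left edge went from 285 to 330 px, and a gap of about 15-18 mm remains. From here I'll move slowly.

drive_tool --increments '[[[0.01,-0.05,0],[0,0,0]],[[0.01,-0.05,0],[0,0,0]],[[0.01,-0.05,0],[0,0,0]],[[0.01,-0.05,0],[0,0,0]]]'

```text
time_s: 3.37
ee_pos: [0.5638, 0.199, 0.1205]
tcp_rot: [[-0.206, 0.979, -0.0], [0.979, 0.206, -0.0], [0.0, -0.0, -1.0]]
force: [0.1, 2.7, -1.3]
finger_gap: 0.0006
grip_force: 1.0
```

drive_tool --increments '[[[0.01,-0.05,0],[0,0,0]],[[0.01,-0.05,0],[0,0,0]],[[0,0,0],[0,0,0]]]'

```text
time_s: 3.62
ee_pos: [0.5641, 0.1979, 0.1206]
tcp_rot: [[-0.206, 0.979, -0.0], [0.979, 0.206, -0.0], [-0.0, -0.0, -1.0]]
force: [1.0, 2.0, -1.2]
finger_gap: 0.0004
grip_force: 0.8
```

drive_tool --increments '[[[0.005,-0.02,0],[0,0,0]],[[0.005,-0.02,0],[0,0,0]],[[0.005,-0.02,0],[0,0,0]]]'

```text
time_s: 3.87
ee_pos: [0.5641, 0.1974, 0.1205]
tcp_rot: [[-0.206, 0.979, -0.0], [0.979, 0.206, -0.0], [-0.0, -0.0, -1.0]]
force: [0.6, 1.6, -1.3]
finger_gap: 0.0008
grip_force: 1.0
```

drive_tool --increments '[[[0.005,-0.02,0],[0,0,0]],[[0.005,-0.02,0],[0,0,0]]]'

```text
time_s: 4.03
ee_pos: [0.5643, 0.197, 0.1206]
tcp_rot: [[-0.206, 0.979, -0.0], [0.979, 0.206, -0.0], [0.0, -0.0, -1.0]]
force: [0.5, 2.2, -1.9]
finger_gap: 0.0005
grip_force: 1.0
```

drive_tool --increments '[[[0.005,-0.02,0],[0,0,0]],[[0.005,-0.02,0],[0,0,0]]]'

```text
time_s: 4.2
ee_pos: [0.5643, 0.1965, 0.1206]
tcp_rot: [[-0.206, 0.979, -0.0], [0.979, 0.206, -0.0], [-0.0, -0.0, -1.0]]
force: [0.9, 2.1, -1.1]
finger_gap: 0.0005
grip_force: 1.0
```

drive_tool --increments '[[[0.005,-0.02,0],[0,0,0]],[[0.005,-0.02,0],[0,0,0]],[[0,-0.02,0],[0,0,0]]]'

```text
time_s: 4.45
ee_pos: [0.5645, 0.196, 0.1206]
tcp_rot: [[-0.205, 0.979, -0.0], [0.979, 0.205, -0.0], [-0.0, -0.0, -1.0]]
force: [-0.5, 1.8, -0.8]
finger_gap: 0.0004
grip_force: 1.0
```

drive_tool --increments '[[[0.005,-0.02,0],[0,0,0]],[[0.005,-0.02,0],[0,0,0]]]'

```text
time_s: 4.62
ee_pos: [0.5646, 0.1955, 0.1206]
tcp_rot: [[-0.205, 0.979, -0.0], [0.979, 0.205, -0.0], [-0.0, -0.0, -1.0]]
force: [-1.0, 2.8, -1.2]
finger_gap: 0.0004
grip_force: 1.0
```

drive_tool --increments '[[[0.005,-0.02,0],[0,0,0]],[[0.005,-0.02,0],[0,0,0]]]'

```text
time_s: 4.78
ee_pos: [0.5647, 0.1952, 0.1206]
tcp_rot: [[-0.206, 0.979, -0.0], [0.979, 0.206, -0.0], [-0.0, -0.0, -1.0]]
force: [-1.9, 1.3, -1.5]
finger_gap: 0.0004
grip_force: 1.0
```

drive_tool --increments '[[[0.004,-0.02,0],[0,0,0]],[[0.004,-0.02,0],[0,0,0]],[[0,0,0],[0,0,0]]]'

```text
time_s: 5.03
ee_pos: [0.5647, 0.1949, 0.1206]
tcp_rot: [[-0.205, 0.979, -0.0], [0.979, 0.205, 0.0], [0.0, -0.0, -1.0]]
force: [-1.0, 3.0, -1.3]
finger_gap: 0.0003
grip_force: 1.3
```

drive_tool --increments '[[[0.004,-0.02,0],[0,0,0]],[[0.004,-0.02,0],[0,0,0]],[[0,0,0],[0,0,0]]]'

```text
time_s: 5.28
ee_pos: [0.5648, 0.1947, 0.1207]
tcp_rot: [[-0.205, 0.979, -0.0], [0.979, 0.205, 0.001], [0.001, -0.0, -1.0]]
force: [-1.7, 3.6, -2.1]
finger_gap: 0.0006
grip_force: 2.2
```

drive_tool --increments '[[[0.004,-0.02,0],[0,0,0]],[[0.004,-0.02,0],[0,0,0]],[[0,0,0],[0,0,0]]]'

```text
time_s: 5.53
ee_pos: [0.5648, 0.1946, 0.1206]
tcp_rot: [[-0.205, 0.979, -0.001], [0.979, 0.205, 0.001], [0.001, -0.0, -1.0]]
force: [-2.6, 5.7, -2.2]
finger_gap: 0.0003
grip_force: 2.8
```

drive_tool --increments '[[[0.004,-0.02,0],[0,0,0]],[[0.004,-0.02,0],[0,0,0]],[[0.004,-0.02,0],[0,0,0]],[[0,0,0],[0,0,0]],[[0,0,0],[0,0,0]]]'

```text
time_s: 5.95
ee_pos: [0.5648, 0.1945, 0.1207]
tcp_rot: [[-0.205, 0.979, -0.001], [0.979, 0.205, 0.002], [0.002, -0.0, -1.0]]
force: [-2.4, 7.0, -2.4]
finger_gap: -0.0001
grip_force: 3.6
```

drive_tool --increments '[[[0.004,-0.02,0],[0,0,0]],[[0.004,-0.02,0],[0,0,0]],[[0.004,-0.02,0],[0,0,0]],[[0,0,0],[0,0,0]],[[0,0,0],[0,0,0]],[[0,0,0],[0,0,0]],[[0,0,0],[0,0,0]],[[0,0,0],[0,0,0]]]'

```text
time_s: 6.62
ee_pos: [0.5648, 0.1944, 0.1207]
tcp_rot: [[-0.205, 0.979, -0.001], [0.979, 0.205, 0.003], [0.003, -0.0, -1.0]]
force: [-3.5, 8.3, -1.7]
finger_gap: 0.0005
grip_force: 4.4
```

drive_tool --increments '[[[-0.1,0.5,0],[0,0,0]],[[-0.3,1.5,0],[0,0,0]],[[0,0,3],[0,0,0]],[[0,0,4],[0,0,0]],[[0,0,4],[0,0,0]],[[0.76,-3.73,0],[0,0,0]],[[0.76,-3.73,0],[0,0,0]],[[0.76,-3.73,0],[0,0,0]],[[0.76,-3.73,0],[0,0,0]],[[0.76,-3.73,0],[0,0,0]],[[0.76,-3.73,0],[0,0,0]],[[0.76,-3.73,0],[0,0,0]]]' --jaw -0.18

```text
time_s: 7.62
ee_pos: [0.615, -0.0513, 0.2316]
tcp_rot: [[-0.206, 0.979, 0.002], [0.979, 0.206, -0.002], [-0.003, 0.001, -1.0]]
force: [-0.0, 0.3, 0.5]
finger_gap: 0.0521
grip_force: 0.0
```

Run:
```python
from h import *
import cv2
s=status.read_state(); print(tocase(s["ee_pos"]),s["force"],s["tcp_rot"])
m=viewer.camera_model("wrist"); im=viewer.grab_frame("wrist"); np.save("w2.npy",m["world_from_camera"])
im=np.clip(255*(im/255.)**0.7,0,255).astype(np.uint8)
cv2.imwrite("pics/w2.png",im[:,:,::-1])
```

```text
[-0.1228 -0.0002  0.2316] [-0.006   0.2562  0.5023] [[-0.2056  0.9786  0.0016]
 [ 0.9786  0.2056 -0.0024]
 [-0.0026  0.0011 -1.    ]]
```

View pics/w2.png

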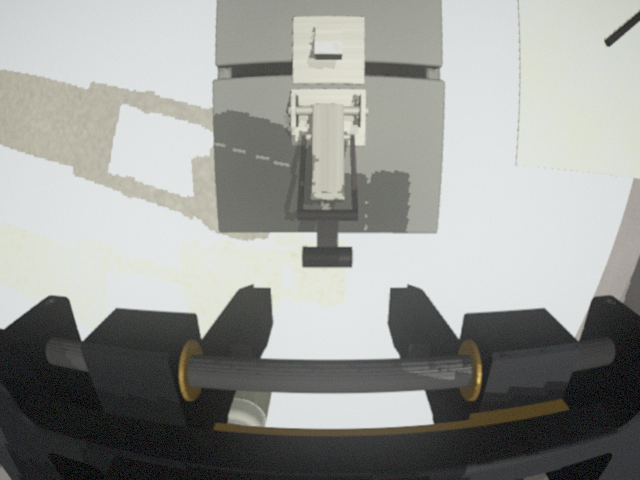

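The wrist view shows the roller at (327,257), the loop bar at (327,215), the lever end at (328,195), the hinge pin at row ~110, the keeper top at (328,47), and deck edges at rows 232 and 82. I'll cast these.

```bash
cat >> h.py <<'E'
def fish(uv,T,z):
    K=np.array([[371.6483,329.9407],[371.6483,237.8989]]); v=np.array([uv[0]-329.9407,uv[1]-237.8989])
    r=np.linalg.norm(v); th=r/371.6483; d=np.array([np.sin(th)*v[0]/r,-np.sin(th)*v[1]/r,-np.cos(th)])
    w=T[:3,:3]@d; o=T[:3,3]; return tocase(o+w*(z-o[2])/w[2])
def roller(px,pz,t,l):
    ph=l-t; h=np.array([px,pz])+.018*np.array([np.cos(np.radians(188)-t),np.sin(np.radians(188)-t)])
    u=np.array([np.cos(ph),np.sin(ph)]);n=np.array([-u[1],u[0]])
    return h+.08*u+.012*n, h+.0595*u   # roller, bar in case x,z
E
python3 - <<'E'
from h import *
T=np.load("w2.npy")
for k,uv,z in [("roller",(327,257),.180),("rollL",(302,257),.18),("rollR",(352,257),.18),("bar",(327,215),.169),("leverend",(328,199),.160),("pin",(328,110),.128),("pinL",(291,110),.128),("pinR",(367,110),.128),("deck out L",(218,233),.11),("deck out R",(437,233),.11),("deck inL",(217,82),.11),("deck inR",(443,82),.11),("lid edge",(330,64),.11),("lip bottom edge",(328,56),.1345),("lip top edge",(328,39),.1345)]:
    print(k,fish(uv,T,z))
print(roller(-.035,.128,.39,2.75),roller(-.035,.128,.42,2.75))
E
```

```text
roller [-0.1194  0.0007  0.18  ]
rollL [-0.1195  0.0149  0.18  ]
rollR [-0.1193 -0.0136  0.18  ]
bar [-0.0976  0.0008  0.169 ]
leverend [-0.09    0.0003  0.16  ]
pin [-0.0359  0.0008  0.128 ]
pinL [-0.0358  0.0253  0.128 ]
pinR [-0.0354 -0.025   0.128 ]
deck out L [-0.1266  0.0857  0.11  ]
deck out R [-0.1255 -0.0841  0.11  ]
deck inL [-0.012   0.0817  0.11  ]
deck inR [-0.0107 -0.0825  0.11  ]
lid edge [-0.0016 -0.0003  0.11  ]
lip bottom edge [-0.0003  0.001   0.1345]
lip top edge [0.0114 0.0011 0.1345]
(array([-0.1177,  0.1803]), array([-0.0947,  0.1744])) (array([-0.1161,  0.1828]), array([-0.0933,  0.1761]))
```

drive_tool --increments '[[[-0.16,0.35,0],[0,0,0]],[[0,0,-2],[0,0,0]],[[0,0,-1],[0,0,0]],[[0,0,-0.5],[0,0,0]],[[0,0,0],[0,0,0]]]'

```text
time_s: 8.08
ee_pos: [0.6115, -0.044, 0.1937]
tcp_rot: [[-0.207, 0.978, -0.004], [0.978, 0.207, -0.0], [0.001, -0.004, -1.0]]
force: [-0.5, 0.3, -0.0]
finger_gap: 0.0517
grip_force: 0.0
```

```bash
python3 -c "
from h import *
s=status.read_state(); print(tocase(s['ee_pos']),s['force'])"
```

```text
[-0.115   0.0018  0.1937] [-0.4653  0.2939 -0.011 ]
```

drive_tool --increments '[[[0.18,-0.37,0],[0,0,0]],[[0,0,-1.3],[0,0,0]],[[0,0,-1.2],[0,0,0]],[[0,0,0],[0,0,0]],[[0,0,0],[0,0,0]]]'

```text
time_s: 8.5
ee_pos: [0.6136, -0.0483, 0.169]
tcp_rot: [[-0.206, 0.979, -0.003], [0.979, 0.206, 0.0], [0.001, -0.003, -1.0]]
force: [0.3, -0.6, 0.2]
finger_gap: 0.0519
grip_force: 0.0
```

```bash
python3 -c "
from h import *
s=status.read_state(); print(tocase(s['ee_pos']),s['force'])"
```

```text
[-0.1195  0.0007  0.169 ] [ 0.3279 -0.5746  0.2002]
```

drive_tool --increments '[[[0,0,0],[0,0,0]],[[0,0,0],[0,0,0]],[[0,0,0],[0,0,0]],[[0,0,0],[0,0,0]],[[0,0,0],[0,0,0]],[[0,0,0],[0,0,0]]]' --jaw 0.6 --newtons 10

```text
time_s: 9.0
ee_pos: [0.6141, -0.0491, 0.1709]
tcp_rot: [[-0.205, 0.979, -0.001], [0.979, 0.205, -0.001], [-0.001, -0.001, -1.0]]
force: [-4.1, -3.7, 2.2]
finger_gap: 0.0278
grip_force: 10.0
```

```bash
cat > plan.py <<'E'
from h import *
from scipy.optimize import brentq
P=(-.0357,.128); seat=(.0105,.1255)
def ikbar(x,z):
    f=lambda t:np.hypot(x-(P[0]+.018*np.cos(np.radians(188)-t)),z-(P[1]+.018*np.sin(np.radians(188)-t)))-.0595
    t=brentq(f,0.2,1.78) ; h=np.array([P[0]+.018*np.cos(np.radians(188)-t),P[1]+.018*np.sin(np.radians(188)-t)])
    ph=np.arctan2(z-h[1],x-h[0]); return t,ph+t
E
python3 - <<'E'
from plan import *
t1,l1=ikbar(seat[0]+.0075,.150); t2,l2=ikbar(seat[0]+.0075,.1255); print(t1,l1,t2,l2)
K=[(.39,2.75),(.45,2.3),(.7,1.9),(t1,l1)]
L=[]
for (a,b),(c,d) in zip(K,K[1:]):
    n=int(np.ceil(max(abs(d-b)*.081,.02)/.0068))
    for i in range(1,n+1): L.append((a+(c-a)*i/n,b+(d-b)*i/n))
R=[roller(*P,*K[0])[0]]+[roller(*P,*q)[0] for q in L]
print(len(L))
for q,a,b in zip(L,R,R[1:]):
    d=b-a; w=100*(d[0]*ex+d[1]*ez); print(np.round(w,2).tolist(), np.round(q,2),np.round(b,4), np.round(roller(*P,*q)[1],3))
E
```

```text
1.3941491061210818 1.4764736836463914 1.5875246474851044 1.2382077259781061
17
[-0.09, 0.43, 0.55] [0.4  2.68] [-0.114   0.1858] [-0.092  0.178]
[-0.1, 0.47, 0.52] [0.41 2.6 ] [-0.1092  0.191 ] [-0.088  0.181]
[-0.1, 0.51, 0.47] [0.42 2.52] [-0.1041  0.1957] [-0.083  0.184]
[-0.11, 0.55, 0.43] [0.43 2.45] [-0.0985  0.2   ] [-0.079  0.187]
[-0.12, 0.58, 0.38] [0.44 2.38] [-0.0926  0.2038] [-0.074  0.189]
[-0.12, 0.61, 0.33] [0.45 2.3 ] [-0.0864  0.2071] [-0.069  0.191]
[-0.2, 0.99, 0.46] [0.5  2.22] [-0.0763  0.2117] [-0.061  0.193]
[-0.21, 1.04, 0.33] [0.55 2.14] [-0.0657  0.2149] [-0.053  0.195]
[-0.22, 1.06, 0.19] [0.6  2.06] [-0.0549  0.2168] [-0.045  0.195]
[-0.22, 1.07, 0.05] [0.65 1.98] [-0.044   0.2173] [-0.037  0.195]
[-0.22, 1.06, -0.09] [0.7 1.9] [-0.0331  0.2165] [-0.029  0.193]
[-0.31, 1.52, -0.3] [0.82 1.83] [-0.0176  0.2135] [-0.018  0.19 ]
[-0.29, 1.43, -0.57] [0.93 1.76] [-0.003   0.2078] [-0.008  0.185]
[-0.26, 1.29, -0.82] [1.05 1.69] [0.0102 0.1996] [0.001 0.178]
[-0.23, 1.11, -1.04] [1.16 1.62] [0.0215 0.1893] [0.008 0.17 ]
[-0.18, 0.9, -1.21] [1.28 1.55] [0.0307 0.1771] [0.014 0.16 ]
[-0.13, 0.66, -1.35] [1.39 1.48] [0.0374 0.1636] [0.018 0.15 ]
```

drive_tool --increments '[[[-0.09,0.43,0.55],[0,0,0]],[[-0.1,0.47,0.52],[0,0,0]],[[-0.1,0.51,0.47],[0,0,0]],[[-0.11,0.55,0.43],[0,0,0]],[[-0.12,0.58,0.38],[0,0,0]],[[-0.12,0.61,0.33],[0,0,0]],[[0,0,0],[0,0,0]]]'

```text
time_s: 9.58
ee_pos: [0.6072, -0.0153, 0.1978]
tcp_rot: [[-0.207, 0.978, -0.002], [0.978, 0.207, 0.001], [0.001, -0.002, -1.0]]
force: [-5.3, -0.9, 0.5]
finger_gap: 0.0274
grip_force: 10.0
```

drive_tool --increments '[[[-0.25,0.98,0.46],[0,0,0]],[[-0.24,1.04,0.33],[0,0,0]],[[-0.22,1.06,0.19],[0,0,0]],[[-0.22,1.07,0.05],[0,0,0]],[[-0.22,1.06,-0.09],[0,0,0]],[[-0.31,1.52,-0.3],[0,0,0]],[[-0.29,1.43,-0.57],[0,0,0]],[[0,0,0],[0,0,0]]]'

```text
time_s: 10.25
ee_pos: [0.5897, 0.0676, 0.1973]
tcp_rot: [[-0.208, 0.978, -0.002], [0.978, 0.208, 0.002], [0.002, -0.001, -1.0]]
force: [-4.0, 0.6, 0.9]
finger_gap: 0.0278
grip_force: 10.0
```

drive_tool --increments '[[[-0.26,1.27,-0.82],[0,0,0]],[[-0.23,1.1,-1.04],[0,0,0]],[[-0.18,0.9,-1.21],[0,0,0]],[[-0.13,0.66,-1.35],[0,0,0]],[[0,0,0],[0,0,0]],[[0,0,0],[0,0,0]]]'

```text
time_s: 10.75
ee_pos: [0.5822, 0.1043, 0.1538]
tcp_rot: [[-0.206, 0.979, -0.002], [0.979, 0.206, 0.0], [0.001, -0.002, -1.0]]
force: [-6.0, 0.1, 0.8]
finger_gap: 0.0275
grip_force: 10.0
```

Run:
```python
from h import *
import cv2
s=status.read_state(); print(tocase(s["ee_pos"]),s["force"])
out=[]
im=viewer.grab_frame("top")[150:240,235:365]
out.append(cv2.resize(im,(780,540),interpolation=cv2.INTER_CUBIC)[:,:390*2:1])
sc=viewer.grab_frame("scene")[225:345,265:430]
wr=viewer.grab_frame("wrist"); np.save("w3.npy",viewer.camera_model("wrist")["world_from_camera"])
g=lambda i:np.clip(255*(i/255.)**0.55,0,255).astype(np.uint8)
c=np.hstack([cv2.resize(g(sc),(412,300),interpolation=cv2.INTER_CUBIC),cv2.resize(g(im),(388,300),interpolation=cv2.INTER_CUBIC)])
w=g(wr)[180:480,:]; w=np.hstack([w,np.zeros((300,160,3),np.uint8)])
cv2.imwrite("pics/c3.png",np.vstack([c,w])[:,:,::-1])
```

```text
[0.0363 0.001  0.1538] [-5.9728  0.0882  0.7789]
```

View pics/c3.png

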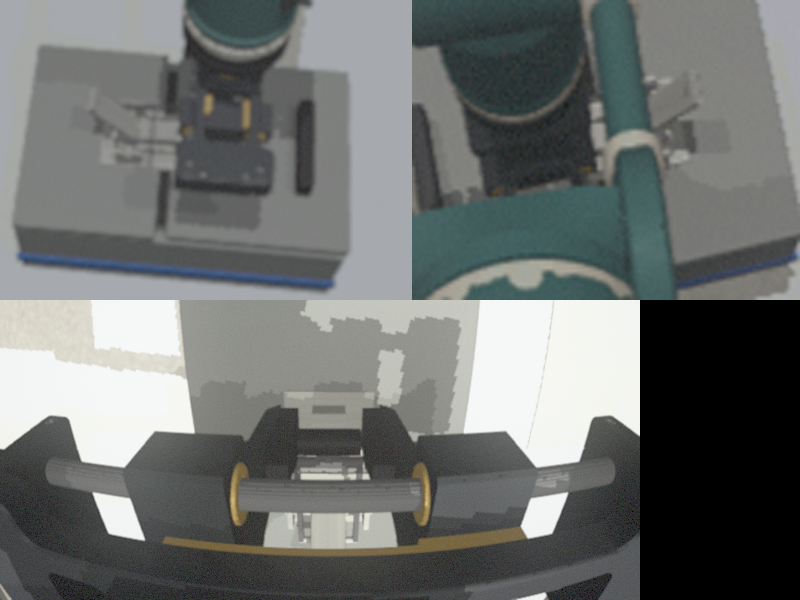

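The composite shows the roller held between the fingers at wrist (330,440) over the lid, with the lever raised: its tip is at scene crop (92,95) and top crop (690,88). I'll check the lever angle and the implied bar position.

Run:
```python
from plan import *
w,e=two(((690-412)/2.985+235,88/3.333+150),(93*165/412+265,98*120/300+225)); print(tocase(w),e)
for t in (1.0,1.2,1.3,1.4,1.5): print(t,P[0]+.062*-np.cos(t)+.007*np.sin(t),P[1]+.062*np.sin(t)+.007*np.cos(t))
# solve (t,l) from roller for some offsets
from scipy.optimize import fsolve
for off in [(0,.010),(0,.012),(.001,.0105),(-.001,.0105)]:
    r=np.array([.0363+off[0],.1538+off[1]])
    s=fsolve(lambda q:roller(*P,*q)[0]-r,[1.39,1.47]); print(off,s,roller(*P,*s)[1])
```

```text
[-0.065   0.001   0.1775] 0.0017524506266670145
1.0 -0.06330844607016939 0.18395331719916658
1.2 -0.05164190717578319 0.18832292761130476
1.3 -0.045540020076804064 0.18961309929623807
1.4 -0.03933981474989573 0.19028765325958621
1.5 -0.03310324159716921 0.1903398495811253
(0, 0.01) [1.334  1.4229] [0.0169 0.15  ]
(0, 0.012) [1.3616 1.4738] [0.0173 0.1516]
(0.001, 0.0105) [1.3949 1.4855] [0.018  0.1505]
(-0.001, 0.0105) [1.2861 1.3857] [0.0161 0.1503]
```

Run:
```python
from plan import *
import cv2
T=np.load("w3.npy"); print(T)
for uv in [(330,310),(330,320),(330,330)]: print([fish(uv,T,z)[:2] for z in (.158,.164,.170)])
im=viewer.grab_frame("wrist"); m=im[280:480,240:420]
a=np.clip(255*(cv2.resize(m,(540,600),interpolation=cv2.INTER_CUBIC)/255.)**.5,0,255).astype(np.uint8)
sc=viewer.grab_frame("scene")[245:315,275:345]
b=np.clip(255*(cv2.resize(sc,(260,260),interpolation=cv2.INTER_CUBIC)/255.)**.5,0,255).astype(np.uint8)
tp=viewer.grab_frame("top")[155:205,300:350]
c=np.clip(255*(cv2.resize(tp,(260,260),interpolation=cv2.INTER_CUBIC)/255.)**.5,0,255).astype(np.uint8)
z=np.zeros((80,260,3),np.uint8)
cv2.imwrite("pics/c4.png",np.hstack([a,np.vstack([b,c,z])])[:,:,::-1])
```

```text
[[ 0.9786 -0.1969 -0.0602  0.5676]
 [ 0.2059  0.9346  0.29    0.1791]
 [-0.0009 -0.2961  0.9551  0.3015]
 [ 0.      0.      0.      1.    ]]
[array([0.035, 0.   ]), array([0.0383, 0.    ]), array([0.0415, 0.    ])]
[array([ 0.03, -0.  ]), array([ 0.0334, -0.    ]), array([0.0369, 0.    ])]
[array([ 0.0247, -0.0001]), array([ 0.0284, -0.    ]), array([ 0.0321, -0.    ])]
```

View pics/c4.png

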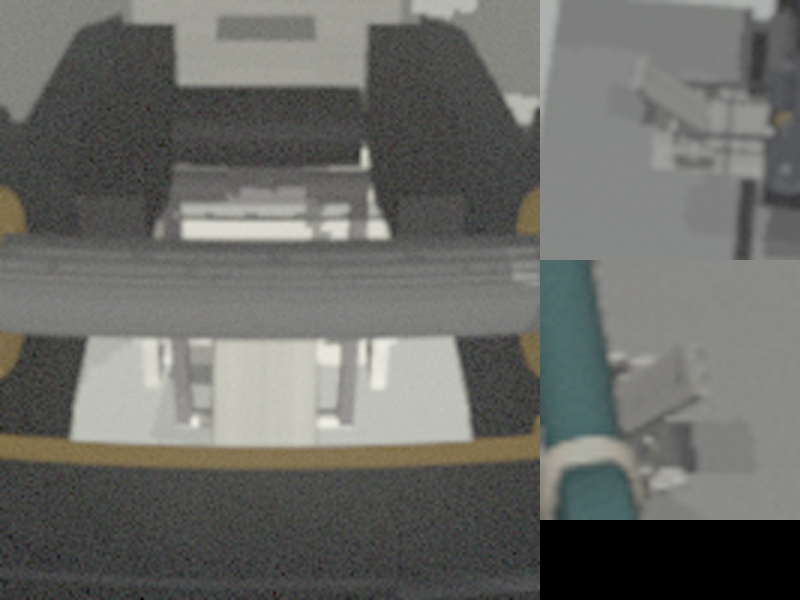

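The zoom shows the roller at rows 309-335 in wrist pixels, a few mm to the -x side of the fingertips' centre. The lever is only about 1 rad up, so the roller slipped a bit in the fingers. I'll quantify that.

Run:
```python
from plan import *
w,e=two((329.2,175.8),((640-540)/260*70+275,75/260*70+245)); q=tocase(w); print(q,e)
t=np.arctan2(q[2]-P[1],-(q[0]-P[0]))-np.arctan2(7,62); print("theta",t)
T=np.load("w3.npy")
from scipy.optimize import brentq
for t in (.8,.9,1.0,1.1,1.2,1.3,1.39):
    f=lambda l:(lambda r: r[0]-fish((330,322),T,r[1])[0])(roller(*P,t,l)[0])
    l=brentq(f,.6,1.9); r,b=roller(*P,t,l); print(t,round(l,3),"roller",r,"bar",b,"rel tcp",r-np.array([.0363,.1538]))
```

```text
[-0.0665 -0.0002  0.1755] 6.0300515835360465e-05
theta 0.8832259826609539
0.8 0.884 roller [0.0288 0.1577] bar [0.0094 0.1441] rel tcp [-0.0075  0.0039]
0.9 0.99 roller [0.0298 0.1596] bar [0.0105 0.1458] rel tcp [-0.0065  0.0058]
1.0 1.099 roller [0.031  0.1615] bar [0.0118 0.1475] rel tcp [-0.0053  0.0077]
1.1 1.211 roller [0.0322 0.1635] bar [0.0131 0.1493] rel tcp [-0.0041  0.0097]
1.2 1.326 roller [0.0334 0.1656] bar [0.0145 0.1512] rel tcp [-0.0029  0.0118]
1.3 1.442 roller [0.0346 0.1677] bar [0.016 0.153] rel tcp [-0.0017  0.0139]
1.39 1.55 roller [0.0357 0.1696] bar [0.0174 0.1545] rel tcp [-0.0006  0.0158]
```

drive_tool --increments '[[[0,0,0],[0,0,0]],[[0,0,0],[0,0,0]],[[-0.04,0.2,0.05],[0,0,0]],[[-0.04,0.2,0.05],[0,0,0]],[[-0.04,0.2,0.05],[0,0,0]],[[-0.04,0.2,0.05],[0,0,0]],[[0,0,0],[0,0,0]]]' --newtons 28

```text
time_s: 11.63
ee_pos: [0.5811, 0.111, 0.1571]
tcp_rot: [[-0.205, 0.979, -0.0], [0.979, 0.205, -0.001], [-0.001, -0.001, -1.0]]
force: [-6.1, -3.4, -0.5]
finger_gap: 0.0275
grip_force: 28.0
```

```bash
cat > prof.py <<'E'
from plan import *
s=status.read_state(); c=tocase(s["ee_pos"]); print("tcp",c,"F case",[round(float(s["force"]@v),1) for v in (ex,ey,ez)],s["time_s"])
im=viewer.grab_frame("wrist").astype(float).mean(2); print(im[296:350:2,322:338].mean(1).astype(int).tolist())
E
python3 prof.py
```

```text
tcp [0.043  0.0007 0.1571] F case [-2.1, 6.6, -0.5] 11.6333
[54, 54, 54, 63, 91, 96, 68, 19, 17, 19, 19, 19, 19, 24, 25, 24, 21, 20, 20, 19, 30, 37, 39, 46, 76, 79, 108]
```

Run:
```python
from plan import *
from scipy.optimize import fsolve
tcp=np.array([.043,.1571])
for off in [(-.0065,.0058),(-.0053,.0077),(-.0041,.0097)]:
    off=np.array(off); r=tcp+off
    s=fsolve(lambda q:roller(*P,*q)[0]-r,[1.3,1.3]); b=roller(*P,*s)[1]; print(off,s,b)
    for tx,tz in [(.018,.150),(.018,.140),(.018,.130),(.018,.1255)]:
        t,l=ikbar(tx,tz); print("  ",round(t,3),round(l,3),"dTCP cm",100*(roller(*P,t,l)[0]-r))
```

```text
[-0.0065  0.0058] [1.3333 1.4109] [0.017  0.1493]
   1.394 1.476 dTCP cm [0.0944 0.0745]
   1.395 1.309 dTCP cm [ 0.2955 -1.2706]
   1.503 1.237 dTCP cm [ 0.443 -2.67 ]
   1.588 1.238 dTCP cm [ 0.4869 -3.3141]
[-0.0053  0.0077] [1.4231 1.5182] [0.0184 0.1509]
   1.394 1.476 dTCP cm [-0.0256 -0.1155]
   1.395 1.309 dTCP cm [ 0.1755 -1.4606]
   1.503 1.237 dTCP cm [ 0.323 -2.86 ]
   1.588 1.238 dTCP cm [ 0.3669 -3.5041]
[-0.0041  0.0097] [1.5156 1.6312] [0.0199 0.1525]
   1.394 1.476 dTCP cm [-0.1456 -0.3155]
   1.395 1.309 dTCP cm [ 0.0555 -1.6606]
   1.503 1.237 dTCP cm [ 0.203 -3.06 ]
   1.588 1.238 dTCP cm [ 0.2469 -3.7041]
```

drive_tool --increments '[[[-0.01,0.06,-0.5],[0,0,0]],[[-0.01,0.06,-0.5],[0,0,0]],[[-0.01,0.06,-0.5],[0,0,0]],[[-0.01,0.05,-0.4],[0,0,0]],[[0,0,0],[0,0,0]]]'

```text
time_s: 12.1
ee_pos: [0.5807, 0.1132, 0.1377]
tcp_rot: [[-0.205, 0.979, -0.001], [0.979, 0.205, -0.001], [-0.001, -0.001, -1.0]]
force: [-5.3, -2.5, 1.7]
finger_gap: 0.0273
grip_force: 28.0
```

drive_tool --increments '[[[-0.01,0.04,-0.35],[0,0,0]],[[-0.01,0.03,-0.3],[0,0,0]],[[0,0,0],[0,0,0]]]'

```text
time_s: 12.35
ee_pos: [0.5807, 0.1139, 0.1316]
tcp_rot: [[-0.205, 0.979, -0.0], [0.979, 0.205, -0.001], [-0.001, -0.0, -1.0]]
force: [-5.6, -3.6, 1.1]
finger_gap: 0.0273
grip_force: 28.0
```

```bash
python3 prof.py
```

```text
tcp [0.0459 0.0006 0.1316] F case [-2.4, 6.2, 1.1] 12.35
[65, 65, 66, 66, 66, 62, 91, 71, 16, 14, 15, 16, 17, 17, 22, 22, 21, 18, 15, 15, 16, 36, 39, 39, 39, 40, 39]
```

drive_tool --increments '[[[0,0.02,-0.2],[0,0,0]],[[0,0.02,-0.2],[0,0,0]],[[0,0,0],[0,0,0]]]'

```text
time_s: 12.65
ee_pos: [0.5807, 0.1141, 0.1277]
tcp_rot: [[-0.205, 0.979, -0.0], [0.979, 0.205, -0.001], [-0.001, -0.001, -1.0]]
force: [-6.1, -4.8, 2.3]
finger_gap: 0.0272
grip_force: 28.0
```

drive_tool --increments '[[[0,0.01,-0.15],[0,0,0]],[[0,0.01,-0.1],[0,0,0]],[[0,0,0],[0,0,0]]]'

```text
time_s: 12.9
ee_pos: [0.5807, 0.1142, 0.1254]
tcp_rot: [[-0.205, 0.979, -0.0], [0.979, 0.205, -0.001], [-0.001, -0.001, -1.0]]
force: [-7.5, -4.6, 0.9]
finger_gap: 0.027
grip_force: 28.0
```

drive_tool --increments '[[[0,0.01,-0.1],[0,0,0]],[[0,0.01,-0.1],[0,0,0]],[[0,0,0],[0,0,0]]]'

```text
time_s: 13.15
ee_pos: [0.5808, 0.1145, 0.1246]
tcp_rot: [[-0.205, 0.979, -0.0], [0.979, 0.205, -0.001], [-0.001, -0.0, -1.0]]
force: [-9.2, -4.4, 6.8]
finger_gap: 0.0271
grip_force: 28.0
```

drive_tool --increments '[[[0,0,-0.1],[0,0,0]],[[0,0,-0.05],[0,0,0]],[[0,0,0],[0,0,0]]]'

```text
time_s: 13.4
ee_pos: [0.5809, 0.1145, 0.1242]
tcp_rot: [[-0.205, 0.979, 0.0], [0.979, 0.205, -0.001], [-0.001, -0.0, -1.0]]
force: [-12.2, -4.7, 13.0]
finger_gap: 0.0271
grip_force: 28.0
```

```bash
python3 prof.py
```

```text
tcp [0.0465 0.0002 0.1242] F case [-2.2, 12.9, 13.0] 13.4
[66, 66, 65, 66, 65, 65, 66, 64, 29, 16, 16, 17, 18, 19, 20, 22, 23, 20, 19, 15, 15, 21, 40, 40, 40, 41, 40]
```

Run:
```python
from plan import *
r0=roller(*P,*ikbar(.018,.1255))[0]
for x in (.016,.014,.012,.0105,.009): t,l=ikbar(x,.1255); print(x,t,100*(roller(*P,t,l)[0]-r0))
```

```text
0.016 1.4663465210544944 [-0.2031  0.0166]
0.014 1.3349143020591512 [-0.409   0.0465]
0.012 1.1880939019239154 [-0.619   0.0936]
0.0105 1.062495209481065 [-0.781   0.1443]
0.009 0.9152955623410299 [-0.9494  0.2144]
```

drive_tool --increments '[[[-0.05,0,0.12],[0,0,0]],[[-0.05,0,0],[0,0,0]],[[0,0,0],[0,0,0]]]'

```text
time_s: 13.7
ee_pos: [0.5807, 0.1146, 0.1246]
tcp_rot: [[-0.205, 0.979, 0.002], [0.979, 0.205, -0.001], [-0.002, 0.002, -1.0]]
force: [-6.3, -5.0, 5.3]
finger_gap: 0.0271
grip_force: 28.0
```

drive_tool --increments '[[[0.02,-0.1,0.01],[0,0,0]],[[0.02,-0.1,0.01],[0,0,0]],[[0.02,-0.1,0.015],[0,0,0]],[[0.02,-0.1,0.015],[0,0,0]],[[0,0,0],[0,0,0]]]'

```text
time_s: 14.12
ee_pos: [0.581, 0.113, 0.1248]
tcp_rot: [[-0.205, 0.979, 0.001], [0.979, 0.205, 0.003], [0.003, 0.002, -1.0]]
force: [-7.1, 2.9, 5.2]
finger_gap: 0.0275
grip_force: 28.0
```

drive_tool --increments '[[[0.02,-0.1,0.02],[0,0,0]],[[0.02,-0.1,0.025],[0,0,0]],[[0,0,0],[0,0,0]]]'

```text
time_s: 14.37
ee_pos: [0.5813, 0.1112, 0.1252]
tcp_rot: [[-0.205, 0.979, 0.001], [0.979, 0.205, 0.003], [0.003, 0.002, -1.0]]
force: [-7.7, 4.6, 4.7]
finger_gap: 0.0273
grip_force: 28.0
```

drive_tool --increments '[[[0.02,-0.1,0.02],[0,0,0]],[[0.02,-0.1,0.025],[0,0,0]],[[0,0,0],[0,0,0]]]'

```text
time_s: 14.62
ee_pos: [0.5815, 0.1103, 0.1255]
tcp_rot: [[-0.204, 0.979, 0.001], [0.979, 0.204, 0.005], [0.005, 0.002, -1.0]]
force: [-7.3, 7.5, 4.8]
finger_gap: 0.0274
grip_force: 28.0
```

drive_tool --increments '[[[0.015,-0.07,0.02],[0,0,0]],[[0,0,0],[0,0,0]]]'

```text
time_s: 14.78
ee_pos: [0.5815, 0.1101, 0.1256]
tcp_rot: [[-0.204, 0.979, 0.0], [0.979, 0.204, 0.006], [0.006, 0.002, -1.0]]
force: [-7.0, 9.7, 3.7]
finger_gap: 0.0271
grip_force: 28.0
```

drive_tool --increments '[[[0.015,-0.07,0.02],[0,0,0]],[[0,0,0],[0,0,0]]]'

```text
time_s: 14.95
ee_pos: [0.5815, 0.11, 0.1256]
tcp_rot: [[-0.204, 0.979, 0.0], [0.979, 0.204, 0.007], [0.007, 0.002, -1.0]]
force: [-7.9, 10.8, 2.7]
finger_gap: 0.0269
grip_force: 28.0
```

```bash
python3 prof.py
```

```text
tcp [0.0419 0.0005 0.1256] F case [12.2, 5.6, 2.7] 14.95
[65, 66, 65, 66, 64, 69, 95, 76, 20, 16, 16, 16, 16, 17, 21, 23, 22, 18, 17, 17, 15, 30, 40, 41, 39, 40, 40]
```

Force rises at the wall. Before releasing, I'll lift gently to check the bar is under the lip.

drive_tool --increments '[[[-0.02,0.1,0],[0,0,0]],[[0,0,0.15],[0,0,0]],[[0,0,0.15],[0,0,0]],[[0,0,0.1],[0,0,0]],[[0,0,0],[0,0,0]]]'

```text
time_s: 15.42
ee_pos: [0.5813, 0.1099, 0.1289]
tcp_rot: [[-0.205, 0.979, 0.0], [0.979, 0.205, 0.005], [0.005, 0.001, -1.0]]
force: [-6.1, 7.6, -0.2]
finger_gap: 0.0272
grip_force: 28.0
```

drive_tool --increments '[[[0,0,0.1],[0,0,0]],[[0,0,0.1],[0,0,0]],[[0,0,0],[0,0,0]]]'

```text
time_s: 15.67
ee_pos: [0.5812, 0.1098, 0.1293]
tcp_rot: [[-0.205, 0.979, -0.0], [0.979, 0.205, 0.005], [0.005, 0.001, -1.0]]
force: [-2.2, 8.4, -8.2]
finger_gap: 0.0273
grip_force: 28.0
```

The lift is blocked at -8 N, so the bar is hooked under the lip. I'll lower it back and release.

drive_tool --increments '[[[0,0,-0.2],[0,0,0]],[[0,0,-0.3],[0,0,0]],[[0,0,0],[0,0,0]]]'

```text
time_s: 15.92
ee_pos: [0.5814, 0.1098, 0.1259]
tcp_rot: [[-0.205, 0.979, 0.0], [0.979, 0.205, 0.005], [0.005, 0.001, -1.0]]
force: [-6.5, 7.7, 3.7]
finger_gap: 0.0271
grip_force: 28.0
```

drive_tool --increments '[[[0,0,0],[0,0,0]],[[0,0,0],[0,0,0]],[[0,0,0],[0,0,0]],[[0,0,0],[0,0,0]],[[0,0,2],[0,0,0]],[[0,0,3],[0,0,0]],[[0,0,4],[0,0,0]],[[0,0,1],[0,0,0]],[[0,0,0],[0,0,0]]]' --jaw -0.18

```text
time_s: 16.67
ee_pos: [0.5851, 0.1075, 0.2302]
tcp_rot: [[-0.205, 0.979, 0.011], [0.979, 0.205, 0.002], [-0.001, 0.011, -1.0]]
force: [0.5, -0.3, -0.2]
finger_gap: 0.0519
grip_force: 0.0
```

Run:
```python
from plan import *
import cv2
s=status.read_state(); print(tocase(s["ee_pos"]),s["force"],s["tcp_rot"])
g=lambda i:np.clip(255*(i/255.)**0.55,0,255).astype(np.uint8)
sc=viewer.grab_frame("scene")[240:310,270:380]; tp=viewer.grab_frame("top")[150:220,255:365]; T=viewer.camera_model("wrist")["world_from_camera"]; np.save("w5.npy",T); w=viewer.grab_frame("wrist")[200:480,180:480]
a=cv2.resize(g(w),(370,345)); b=cv2.resize(g(sc),(400,255),interpolation=cv2.INTER_CUBIC);c=cv2.resize(g(tp),(400,255),interpolation=cv2.INTER_CUBIC)
z=np.zeros((345,430,3),np.uint8)
cv2.imwrite("pics/c5.png",np.vstack([np.hstack([b,c]),np.hstack([a,z])])[:,:,::-1])
```

```text
[ 0.0388 -0.0024  0.2302] [ 0.5413 -0.2977 -0.2094] [[-0.2051  0.9787  0.0108]
 [ 0.9787  0.2051  0.0015]
 [-0.0007  0.0109 -0.9999]]
```

View pics/c5.png

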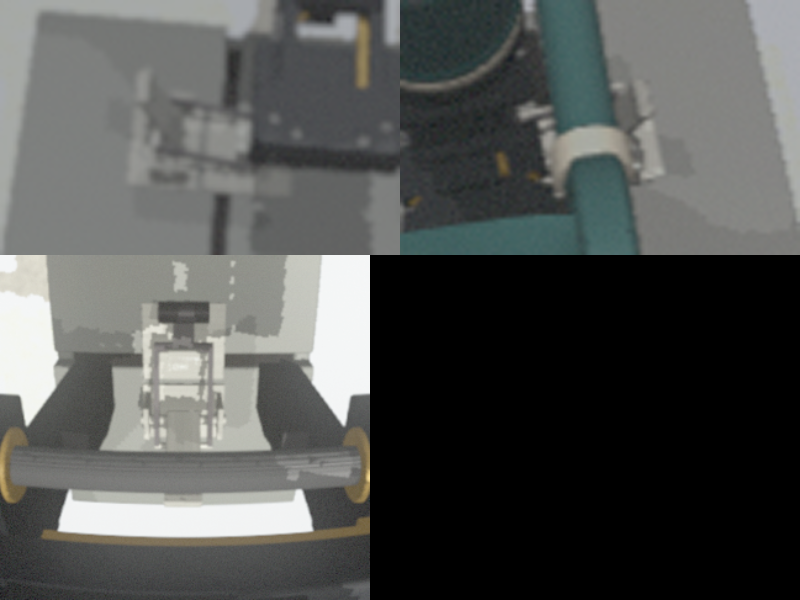

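The wrist view shows the loop lying down to the lid, with the roller at (330,246) in full-image pixels just past the keeper plate and the lever near upright. I'll compare this with the hooked geometry.

Run:
```python
from plan import *
T=np.load("w5.npy")
for z in (.128,.132,.136): print(z,fish((330,245.7),T,z))
for x in (.0105,.012,.0125,.014): print(x,ikbar(x,.1255),roller(*P,*ikbar(x,.1255))[0])
w,e=two((322.4,178),(311,261)); q=tocase(w); print(q,e,np.arctan2(q[2]-P[1],-(q[0]-P[0]))-np.arctan2(7,62))
```

```text
0.128 [ 0.0343 -0.0001  0.128 ]
0.132 [ 0.0356 -0.0001  0.132 ]
0.136 [ 0.0369 -0.0001  0.136 ]
0.0105 (1.062495209481065, np.float64(0.7753371445588413)) [0.0336 0.1312]
0.012 (1.1880939019239154, np.float64(0.8789958298080243)) [0.0352 0.1307]
0.0125 (1.2266448167509247, np.float64(0.9116392817673835)) [0.0357 0.1306]
0.014 (1.3349143020591512, np.float64(1.005532056208903)) [0.0373 0.1302]
[-0.0505  0.0044  0.1884] 0.00358292662271644 1.218635056662222
```

drive_tool --increments '[[[0.3,-2,0],[0,0.005,0]],[[0.33,-2,0],[0,0.006,0]],[[0.34,-2.03,0],[0,0,0]],[[0,0,0],[0,0,0]],[[0,0,0],[0,0,0]],[[0,0,-2],[0,0,0]],[[0,0,-1.8],[0,0,0]],[[0,0,-1],[0,0,0]],[[0,0,0],[0,0,0]]]' --jaw 1 --newtons 10

```text
time_s: 17.57
ee_pos: [0.5881, 0.0477, 0.1723]
tcp_rot: [[-0.206, 0.978, -0.018], [0.979, 0.206, 0.0], [0.004, -0.018, -1.0]]
force: [-0.6, -0.4, -0.7]
finger_gap: 0.0011
grip_force: 0.0
```

```bash
cat > st.py <<'E'
from plan import *
s=status.read_state(); c=tocase(s["ee_pos"]); print("tcp",c,"F case",[round(float(s["force"]@v),1) for v in (ex,ey,ez)],s["time_s"],s["finger_gap"],s["tcp_rot"][:,2])
E
python3 st.py
python3 - <<'E'
from plan import *
prev=None
for t in np.arange(1.25,-.01,-.05):
    C=np.array([P[0]-.052*np.cos(t)+.007*np.sin(t)+.009,P[1]+.052*np.sin(t)+.007*np.cos(t)])
    if prev is not None: d=C-prev; print(round(t,2),np.round(C,4),np.round(100*(d[0]*ex+d[1]*ez),2).tolist())
    prev=C
E
```

```text
tcp [-0.0204  0.0065  0.1723] F case [-0.3, 0.7, -0.7] 17.5667 0.0010635914603272833 [-0.0184  0.0001 -0.9998]
1.2 [-0.039  0.179] [0.05, -0.25, -0.06]
1.15 [-0.0416  0.1783] [0.05, -0.25, -0.07]
1.1 [-0.044   0.1775] [0.05, -0.24, -0.08]
1.05 [-0.0465  0.1766] [0.05, -0.24, -0.09]
1.0 [-0.0489  0.1755] [0.05, -0.24, -0.11]
0.95 [-0.0513  0.1744] [0.05, -0.23, -0.12]
0.9 [-0.0535  0.1731] [0.05, -0.22, -0.13]
0.85 [-0.0558  0.1717] [0.04, -0.22, -0.14]
0.8 [-0.0579  0.1702] [0.04, -0.21, -0.15]
0.75 [-0.06    0.1686] [0.04, -0.2, -0.16]
0.7 [-0.062   0.1669] [0.04, -0.19, -0.17]
0.65 [-0.0639  0.165 ] [0.04, -0.19, -0.18]
0.6 [-0.0657  0.1631] [0.04, -0.18, -0.19]
0.55 [-0.0674  0.1611] [0.03, -0.17, -0.2]
0.5 [-0.069   0.1591] [0.03, -0.16, -0.21]
0.45 [-0.0705  0.1569] [0.03, -0.15, -0.22]
0.4 [-0.0719  0.1547] [0.03, -0.14, -0.22]
0.35 [-0.0731  0.1524] [0.03, -0.13, -0.23]
0.3 [-0.0743  0.1501] [0.02, -0.11, -0.24]
0.25 [-0.0754  0.1476] [0.02, -0.1, -0.24]
0.2 [-0.0763  0.1452] [0.02, -0.09, -0.25]
0.15 [-0.0771  0.1427] [0.02, -0.08, -0.25]
0.1 [-0.0777  0.1402] [0.01, -0.07, -0.25]
0.05 [-0.0783  0.1376] [0.01, -0.05, -0.26]
-0.0 [-0.0787  0.135 ] [0.01, -0.04, -0.26]
```

drive_tool --increments '[[[0.3,0.06,0.4],[0,-0.009,0]],[[0.29,0.06,0.3],[0,-0.009,0]],[[0,0,0],[0,0,0]],[[0,0,0],[0,0,0]]]'

```text
time_s: 17.9
ee_pos: [0.5982, 0.0485, 0.1855]
tcp_rot: [[-0.206, 0.979, 0.01], [0.979, 0.206, 0.0], [-0.002, 0.01, -1.0]]
force: [0.4, -0.5, -0.6]
finger_gap: 0.0005
grip_force: 0.0
```

```bash
python3 st.py
```

```text
tcp [-0.0217 -0.0035  0.1855] F case [-0.6, -0.3, -0.6] 17.9 0.00048366932607907666 [ 0.0104  0.0002 -0.9999]
```

drive_tool --increments '[[[0,0,0],[0,0,0]],[[0,0,0],[0,0,0]],[[0,0,0],[0,0,0]]]'

```text
time_s: 18.15
ee_pos: [0.597, 0.0482, 0.1838]
tcp_rot: [[-0.205, 0.979, 0.007], [0.979, 0.205, 0.0], [-0.002, 0.007, -1.0]]
force: [-0.2, -0.2, 0.5]
finger_gap: 0.0005
grip_force: 0.0
```

```bash
python3 st.py
```

```text
tcp [-0.0217 -0.0023  0.1838] F case [-0.2, 0.3, 0.5] 18.15 0.0004770469703633609 [ 0.0074  0.     -1.    ]
```

drive_tool --increments '[[[-0.04,-0.34,-0.1],[0,0.002,0]],[[-0.04,-0.34,-0.1],[0,0.002,0]],[[0.06,-0.3,-0.1],[0,0,0]],[[0.06,-0.3,0],[0,0,0]],[[0,0,0],[0,0,0]],[[0,0,0],[0,0,0]]]'

```text
time_s: 18.65
ee_pos: [0.5973, 0.0351, 0.1804]
tcp_rot: [[-0.205, 0.979, 0.003], [0.979, 0.205, 0.0], [-0.001, 0.003, -1.0]]
force: [0.7, 0.0, -0.1]
finger_gap: 0.0003
grip_force: 0.0
```

```bash
python3 st.py
```

```text
tcp [-0.0346 -0.      0.1804] F case [-0.1, -0.7, -0.1] 18.65 0.00029905507393604815 [ 0.0028  0.0001 -1.    ]
```

Now I'll follow the lever arc.

drive_tool --increments '[[[0.05,-0.24,-0.06],[0,0,0]],[[0.05,-0.24,-0.06],[0,0,0]],[[0.05,-0.24,-0.07],[0,0,0]],[[0.05,-0.24,-0.08],[0,0,0]],[[0,0,0],[0,0,0]]]'

```text
time_s: 19.07
ee_pos: [0.5994, 0.0263, 0.1779]
tcp_rot: [[-0.205, 0.979, 0.003], [0.979, 0.205, 0.001], [0.001, 0.003, -1.0]]
force: [-0.7, 4.6, 2.5]
finger_gap: 0.0006
grip_force: 2.6
```

```bash
python3 st.py
```

```text
tcp [-0.0436 -0.0003  0.1779] F case [4.6, -0.2, 2.5] 19.0667 0.0006148246259192315 [ 0.0031  0.0014 -1.    ]
```

drive_tool --increments '[[[0.05,-0.24,-0.09],[0,0,0]],[[0.05,-0.24,-0.11],[0,0,0]],[[0.05,-0.23,-0.12],[0,0,0]],[[0.05,-0.22,-0.13],[0,0,0]]]'

```text
time_s: 19.4
ee_pos: [0.6012, 0.018, 0.174]
tcp_rot: [[-0.205, 0.979, 0.003], [0.979, 0.205, 0.003], [0.002, 0.003, -1.0]]
force: [-2.6, 7.7, 5.3]
finger_gap: 0.0007
grip_force: 4.9
```

drive_tool --increments '[[[0.04,-0.22,-0.14],[0,0,0]],[[0.04,-0.21,-0.15],[0,0,0]],[[0.04,-0.2,-0.16],[0,0,0]]]'

```text
time_s: 19.65
ee_pos: [0.6025, 0.0119, 0.1698]
tcp_rot: [[-0.205, 0.979, 0.003], [0.979, 0.205, 0.003], [0.002, 0.004, -1.0]]
force: [-3.7, 8.6, 6.7]
finger_gap: 0.0002
grip_force: 5.4
```

```bash
python3 st.py
```

```text
tcp [-0.0584 -0.0004  0.1698] F case [9.1, 1.9, 6.7] 19.65 0.00015351837082242285 [ 0.0031  0.0029 -1.    ]
```

drive_tool --increments '[[[0.04,-0.19,-0.17],[0,0,0]],[[0.04,-0.19,-0.18],[0,0,0]],[[0.04,-0.18,-0.19],[0,0,0]]]'

```text
time_s: 19.9
ee_pos: [0.6037, 0.0061, 0.1645]
tcp_rot: [[-0.206, 0.979, 0.003], [0.979, 0.206, 0.002], [0.002, 0.004, -1.0]]
force: [-2.2, 7.1, 6.8]
finger_gap: 0.0006
grip_force: 5.0
```

drive_tool --increments '[[[0.03,-0.17,-0.2],[0,0,0]],[[0.03,-0.16,-0.21],[0,0,0]]]'

```text
time_s: 20.07
ee_pos: [0.6043, 0.0026, 0.1603]
tcp_rot: [[-0.206, 0.979, 0.003], [0.979, 0.206, 0.002], [0.001, 0.004, -1.0]]
force: [-2.1, 6.8, 4.7]
finger_gap: 0.0004
grip_force: 4.4
```

```bash
python3 st.py
```

```text
tcp [-0.0679 -0.0004  0.1603] F case [7.1, 0.7, 4.7] 20.0667 0.0004123254444300344 [ 0.0033  0.002  -1.    ]
```

drive_tool --increments '[[[0.02,-0.12,-0.22],[0,0,0]],[[0.02,-0.1,-0.23],[0,0,0]],[[0.02,-0.1,-0.24],[0,0,0]]]'

```text
time_s: 20.32
ee_pos: [0.6053, -0.0017, 0.1534]
tcp_rot: [[-0.206, 0.979, 0.004], [0.979, 0.206, 0.0], [-0.001, 0.004, -1.0]]
force: [-2.1, 2.8, 4.8]
finger_gap: 0.0004
grip_force: 3.0
```

drive_tool --increments '[[[0.02,-0.09,-0.24],[0,0,0]],[[0.02,-0.08,-0.24],[0,0,0]]]'

```text
time_s: 20.48
ee_pos: [0.6057, -0.0041, 0.1481]
tcp_rot: [[-0.206, 0.979, 0.004], [0.979, 0.206, -0.001], [-0.002, 0.004, -1.0]]
force: [-1.2, 0.8, 3.9]
finger_gap: 0.0009
grip_force: 1.8
```

```bash
python3 st.py
```

```text
tcp [-0.0747 -0.0004  0.1481] F case [1.0, 1.0, 3.9] 20.4833 0.0008708890485072188 [ 0.004 -0.001 -1.   ]
```

drive_tool --increments '[[[0.02,-0.09,-0.24],[0,0,0]],[[0.02,-0.07,-0.24],[0,0,0]],[[0.01,-0.06,-0.24],[0,0,0]]]'

```text
time_s: 20.73
ee_pos: [0.6056, -0.0063, 0.1396]
tcp_rot: [[-0.205, 0.979, 0.002], [0.979, 0.205, -0.001], [-0.001, 0.002, -1.0]]
force: [0.3, -0.1, 0.2]
finger_gap: 0.0004
grip_force: 0.0
```

drive_tool --increments '[[[0.01,-0.05,-0.2],[0,0,0]],[[0.01,-0.04,-0.2],[0,0,0]],[[0,0,0],[0,0,0]]]'

```text
time_s: 20.98
ee_pos: [0.6057, -0.0069, 0.1356]
tcp_rot: [[-0.205, 0.979, 0.002], [0.979, 0.205, -0.0], [-0.001, 0.002, -1.0]]
force: [-0.2, -0.2, -0.4]
finger_gap: 0.0005
grip_force: 0.0
```

```bash
python3 st.py
```

```text
tcp [-0.0774  0.0001  0.1356] F case [-0.1, 0.3, -0.4] 20.9833 0.0005185024135789156 [ 0.002  -0.0001 -1.    ]
```

The lever snapped away from the finger. I'll touch down lightly to confirm it lies flat.

drive_tool --increments '[[[0,0,-0.1],[0,0,0]],[[0,0,-0.1],[0,0,0]],[[0,0,0],[0,0,0]]]'

```text
time_s: 21.23
ee_pos: [0.6061, -0.0068, 0.1352]
tcp_rot: [[-0.206, 0.979, 0.003], [0.979, 0.206, -0.0], [-0.001, 0.003, -1.0]]
force: [-1.4, -0.1, 4.0]
finger_gap: 0.0006
grip_force: 2.0
```

drive_tool --increments '[[[0,0,0.5],[0,0,0]],[[0,0,2],[0,0,0]],[[0,0,3],[0,0,0]],[[0,0,4],[0,0,0]],[[1,-4,0],[0,0,0]],[[1,-4,0],[0,0,0]],[[1,-4,0],[0,0,0]],[[1,-4,0],[0,0,0]],[[0,0,0],[0,0,0]],[[0,0,0],[0,0,0]]]'

```text
time_s: 22.07
ee_pos: [0.6461, -0.1688, 0.2292]
tcp_rot: [[-0.202, 0.979, 0.003], [0.979, 0.202, 0.0], [-0.0, 0.003, -1.0]]
force: [-0.2, 0.8, -0.4]
finger_gap: 0.0005
grip_force: 0.0
```

```bash
python3 - <<'E'
from plan import *
import cv2
def rib(im,n,box):
    r0,r1,c0,c1=box; g=im[r0:r1,c0:c1].mean(2); m=(g<40).astype(np.uint8)
    k,l,st,ce=cv2.connectedComponentsWithStats(m); 
    for i in range(1,k):
        if st[i,4]>40: print(n,st[i],tocase(onz(n,ce[i]+[c0,r0],.136)))
a=cv2.imread("pics/scene0.png"); rib(a,"scene",(240,340,340,425)); b=viewer.grab_frame("scene"); rib(b,"scene",(240,340,340,425))
a=cv2.imread("pics/top0.png"); rib(a,"top",(140,250,205,270)); b=viewer.grab_frame("top"); rib(b,"top",(140,250,205,270))
E
python3 st.py
```

```text
scene [ 0 16 10 10 76] [0.0188 0.0414 0.136 ]
scene [ 58  26   8  39 294] [ 0.1386 -0.006   0.136 ]
scene [  0  84  61  16 623] [ 0.0751 -0.1106  0.136 ]
scene [ 41  25   8  38 267] [ 0.1033 -0.0054  0.136 ]
scene [ 3 31  7 13 68] [0.0254 0.0006 0.136 ]
scene [  0  84  61  13 440] [ 0.0756 -0.1079  0.136 ]
scene [  0  94  57   6 107] [ 0.0722 -0.1215  0.136 ]
top [ 12  44  16  45 364] [0.1407 0.0054 0.136 ]
top [ 23 100  42  10 249] [0.1002 0.0939 0.136 ]
top [ 30  41  15  42 308] [0.106  0.0048 0.136 ]
top [ 28 100  37  10 220] [0.0979 0.0945 0.136 ]
tcp [-0.2415 -0.0073  0.2291] F case [-0.1, 0.6, 0.6] 22.1667 0.00024330370821466608 [ 0.0023  0.0009 -1.    ]
```

The rib has moved about 35 mm from its start. The roller reads x ≈ 0.025 against 0.0265 expected when clamped, and the arm is clear, so I'm handing in.

```bash
python3 -c "
from station import job; print(job.sign_off())"
```

```text
the job is handed in; nothing more can be done
None
```

The job is handed in, with no verdict returned: the lid was pressed on its seal to about 9 N, the loop hooked (a gentle lift was blocked by the lip), and the lever snapped flat and felt down, with the arm clear of everything at about 22 s.

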